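# Slide the wooden paddle into its rest

### The job

Put the scorched wooden paddle away: slide it flat, blade first, into the slot of the wider of the two wooden rests, until nearly the whole blade is inside and the handle sticks out, then let go. Leave the paddle with the black graphite blade where it lies.

Things in the scene. Friction and masses are not known exactly. Their poses are not given: they have to be found in the camera images.
- paddle_wood: all-wood scorched paddle, flat, 12 mm thick, 245 mm long, 0.13 kg, lying on the worktop. Origin: middle of its length and width, on its underside; z up. Blade, 66 mm wide, along -y (to y = -122 mm); handle along +y from y = +9 to +122 mm, 28 mm wide up to y = +62, then 24. Grasp the handle across, best at y = 30 to 40 mm
- paddle_tip (a point): middle of the wooden paddle's blade end: 122 mm from the paddle's origin along its -y, 6 mm above its underside; same axes as the paddle
- paddle_rest: the wider of two fixed wooden rests (112 x 128 x 60 mm; the other is 62 mm wide, slot 44 mm: too narrow). Origin: on the worktop below the middle of the slot's open mouth; z up, x across. The slot runs level along -y from the mouth: 94 mm wide, floor 20 mm and ceiling 52 mm above the worktop, 118 mm deep to a closed back. Roof: two lips 27 mm wide with a 40 mm gap between
- paddle_graphite: the other paddle, 240 mm long, 60 mm wide, 22 mm high: pale round wooden handle, thin steel neck and black graphite blade, lying loose beside the wooden one; to be left alone. Origin: middle of its length, on the worktop; its long axis is y

How it is judged (in metres and radians):
At the end, for the whole second after the job is handed in: the wooden paddle is at rest in the slot of the wider rest, blade first: its blade end lies in the slot (between floor and ceiling, within 35 mm of the middle line) at least 80 mm in from the mouth, and its length runs within 23 degrees of the slot's (y of paddle_tip in the frame of paddle_rest between -0.125 and -0.08 m and x of paddle_tip in the frame of paddle_rest between -0.035 and 0.035 m and z of paddle_tip in the frame of paddle_rest between 0.018 and 0.052 m and angle between the y axis of paddle_wood and the y axis of paddle_rest, either way round below 0.4 rad and linear speed of paddle_wood below 0.02 m/s); the robot touches nothing.
It fails at once if the graphite paddle was moved more than 30 mm (distance of paddle_graphite from where it was at the start of the episode above 0.03 m).
It also fails if it takes over 40 s, if anything falls off the work surface, if the arm or the gripper's body presses on something with over 40 N, if the wrist force passes 120 N, or if a joint passes its speed limit or range.

### The arm

A 6-joint arm with a two-finger parallel gripper is mounted at the origin on a cart in front of the work surface, level with it; the furniture and walls round the work are solid. World frame = base frame: x ahead of the robot, y to its left, z up, the work surface at z = 0. Lengths are in mm, angles in rad, forces in N, time in s.
With the tool pointing down it reaches from about 350 to 875 mm from the base axis. Payload 4.2 kg.
Tool frame: the origin (TCP) lies at the very end of the fingers, on their centre line; the grasp point (between the pads) lies 19 mm behind it; z points along the fingers, y is the direction in which the jaws open and shut (so a half turn about z gives the same grasp; the last joint's range is limited). The gripper opens to 85 mm and grips with 20 to 120 N. Pads are 22 mm wide; open, the fingers measure 114 mm over their backs; the gripper's body (76 mm by 85 mm) begins 54 mm behind the grasp point. The pads swing forward as they close: fully open they stand 13 mm farther back than shut.
Start: joints at [-0.852, 0.385, 0.008, 0, -1.194, -0.259], TCP at [277.367, -560.06, 231.312] pointing down, gripper open.
Joint ranges: [-3.14, 3.14], [-1.21, 2.06], [-1.07, 1.41], [-3.16, 2.05], [-2.99, -0.16], [-3.1, 3.1]. Speed limits (rad/s): [2.79, 2.79, 3.14, 3.14, 3.14, 3.14].

### API

Orientations are given as a unit quaternion [x, y, z, w].
In Python, from bench import arm gives the robot as it stands.
- The arm moves only by the tool apply_moves, never from a script. Its argument "plan" is one flat list of numbers, 5 for each row, row after row: the gripper's target within -1 to 1 (shut at 1, half-way at 0, fully open at -1), then the shift along the world's x, y, z in m, then the turn about the world's z in degrees. A call has 1 to 8 rows; each row is the pose to reach, as a shift and turn from the pose commanded when the call began; what a row does not reach only later rows make up. A row lasts 1/12 s, in which the tool goes at most 41.7 mm and 7.16 degrees, less where a joint would pass 70% of its speed; a pose out of reach is approached as far as the arm can. A call with a gripper value outside its range is refused whole. The fingers move at their own pace and stop on an object; the grip force is fixed at half the most. Time passes only in rows, so rows that repeat a pose let the fingers close. It gives the time, the measured TCP pose, the force and the opening at its end, in the units of the state.
- arm.read_state(): the state, without advancing time (a new reading comes with each control period).
- arm.get_image(name): name is "scene" or "side" or "wrist"; returns a dict with "color" (384x512x3 uint8, red, green, blue), "range_z" (384x512 float32, mm along the optical axis (not along the pixel's ray), 0 where there is no reading), "camera_matrix" (3x3 intrinsics, pixels), "camera_from_world" (4x4, takes a point from world to camera coordinates); the wrist camera has in their place "mount" (4x4, takes a point from camera to tool coordinates, whose origin is the TCP and whose axes are the flange's). Camera axes: x right, y down, z forward; pixel columns grow to the right and rows downward; lengths in mm; the calibration is good to about 2 mm. A picture is of the moment at which its call begins: read the wrist's pose just before it.
- arm.job_done(): hands the job in, once; it reports no verdict.
The state is a dict: "clock": time; "joints": joint angles; "joint_vel": joint speeds; "joint_efforts": joint torques, N m; "position": TCP position; "ee_rot": TCP orientation; "contact_force": force on the tool from outside, world axes, zero at the start; "wrist_torque": the same for the moment, N m; "gripper_width": finger opening in mm.
Only numpy, scipy, OpenCV 4.12 (cv2) and the standard library are available. Lean on these libraries where they do the work, as an engineer would, in place of code of your own. Each camera call takes 0.05 s, during which the arm holds its last target.

## Working session

There is one attempt and no reset: what is moved stays moved. The work goes in short steps, Python scripts to look and compute and a tool call to move; the robot and the scene stay as the last step left them, time stands still between calls to the robot, and variables do not carry over. Pictures are saved under pics/ and viewed, and the job is handed in when it is done.

Besides the shell and the picture viewer there is one more tool, called after "Request:" in YAML: its name, and indented under it one key for each argument. apply_moves: Moves the arm, as the interface text tells. Its arguments: {"type":"object","properties":{"plan":{"type":"array","items":{"type":"number"}}},"required":["plan"]}

```bash
mkdir -p pics; ls; cat > h.py <<'E'
from bench import arm
import numpy as np, cv2
def save(n,im): cv2.imwrite('pics/'+n+'.png',im['color'][:,:,::-1])
E
python3 - <<'E'
from h import *
s=arm.read_state(); print(s)
for n in ['scene','side']:
    im=arm.get_image(n); save(n+'0',im); print(im['camera_matrix'],im['camera_from_world'])
    np.savez('pics/%s0.npz'%n,**im)
E
```

```text
pics
{'clock': 0.0, 'joints': array([-8.52431209e-01,  3.85602625e-01,  6.62371462e-03, -4.92284965e-04,
       -1.19399611e+00, -2.58570476e-01]), 'joint_vel': array([-0.00052602,  0.00050275, -0.00202173,  0.0012646 ,  0.00039154,
       -0.00134009]), 'joint_efforts': array([ 3.86791298e-04, -3.92290413e+01,  1.88405907e+01,  4.18603331e+00,
       -4.51683954e-03,  1.78569888e-05]), 'position': array([ 277.09453936, -559.56968355,  230.19394226]), 'ee_rot': array([-2.27788978e-01,  9.73709886e-01,  1.06931141e-03, -3.09181287e-04]), 'contact_force': array([ 0.78534122, -0.16926671,  1.3355635 ]), 'wrist_torque': array([0.01727217, 0.01095226, 0.00962559]), 'gripper_width': 85.54694406056876}
[[418.84092599   0.         261.65935412]
 [  0.         418.84092599 196.67453835]
 [  0.           0.           1.        ]] [[-6.70942200e-01 -7.41469769e-01 -7.69063777e-03  4.46594253e+02]
 [-5.63850329e-01  5.16898569e-01 -6.44118526e-01  2.77640401e+02]
 [ 4.81569695e-01 -4.27829932e-01 -7.64887036e-01  6.87026133e+02]
 [ 0.00000000e+00  0.00000000e+00  0.00000000e+00  1.00000000e+00]]
[[487.57747103   0.         256.3831708 ]
 [  0.         487.57747103 193.32944618]
 [  0.           0.           1.        ]] [[ 9.99570906e-01  2.89267790e-02  4.60915985e-03 -5.46563966e+02]
 [ 2.31794000e-02 -6.84932448e-01 -7.28237775e-01  8.53603244e+01]
 [-1.79086100e-02  7.28032131e-01 -6.85309053e-01  8.01623374e+02]
 [ 0.00000000e+00  0.00000000e+00  0.00000000e+00  1.00000000e+00]]
```

View pics/scene0.png

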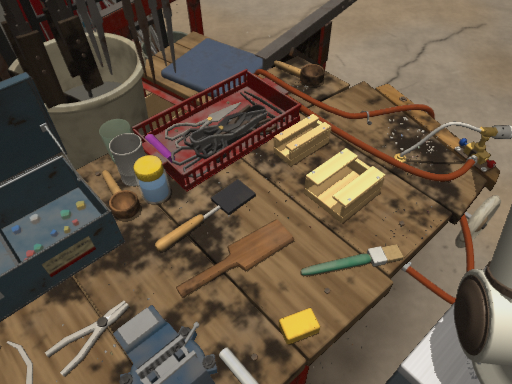

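View pics/side0.png

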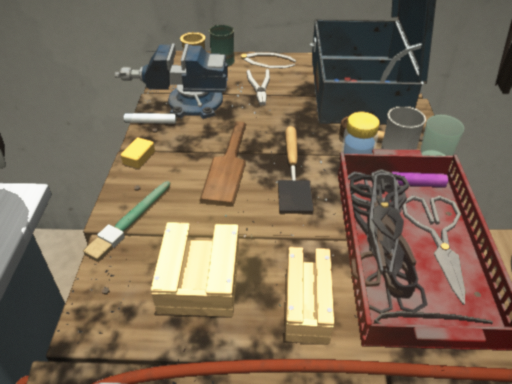

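```bash
cat >> h.py <<'E'
def load(n):
    d=dict(np.load('pics/%s.npz'%n)); return d
def unproj(im,uv,z=None):
    """rays onto plane z"""
    K=im['camera_matrix'];T=im['camera_from_world'];R=T[:3,:3];t=T[:3,3]
    uv=np.atleast_2d(uv).astype(float)
    d=np.c_[uv,np.ones(len(uv))]@np.linalg.inv(K).T@R
    c=-R.T@t
    return c+d*((z-c[2])/d[:,2])[:,None]
def cloud(im):
    K=im['camera_matrix'];T=im['camera_from_world'];R=T[:3,:3];t=T[:3,3]
    v,u=np.mgrid[:384,:512]
    Z=im['range_z']
    p=np.stack([(u-K[0,2])/K[0,0]*Z,(v-K[1,2])/K[1,1]*Z,Z],-1)
    return (p-t)@R
def tri(a,uva,b,uvb):
    P=[x['camera_matrix']@x['camera_from_world'][:3] for x in(a,b)]
    X=cv2.triangulatePoints(P[0],P[1],np.float64(uva).T.copy(),np.float64(uvb).T.copy())
    return (X[:3]/X[3]).T
E
python3 - <<'E'
from h import *
a=load('scene0');b=load('side0')
for n,d in(('scene',a),('side',b)):
    P=cloud(d); print(n)
    for uv in {'scene':[(235,258),(280,235),(190,285),(330,165),(360,190),(343,182),(390,240)],'side':[(170,255),(223,255),(197,255),(225,180),(110,200)]}[n]:
        print(uv,P[uv[1],uv[0]].round(1))
c=cv2.resize(a['color'][130:320,160:400],None,fx=3.2,fy=3.2,interpolation=cv2.INTER_CUBIC);cv2.imwrite('pics/c1.png',c[:600,:,::-1])
c=cv2.resize(b['color'][110:330,130:350],None,fx=2.7,fy=2.7,interpolation=cv2.INTER_CUBIC);cv2.imwrite('pics/c2.png',c[:600,:,::-1])
E
```

```text
scene
(235, 258) [483.2 234.5  12.2]
(280, 235) [464.1 132.3  10.8]
(190, 285) [494.6 333.1  12.1]
(330, 165) [500.1 -49.7  59.5]
(360, 190) [410.7 -41.2  59.6]
(343, 182) [468.3 -63.7  20.3]
(390, 240) [ 3.101e+02 -2.900e+01  1.000e-01]
side
(170, 255) [421.6 -55.1  58.5]
(223, 255) [499.2 -52.9  58.9]
(197, 255) [454.1 -21.3  18.9]
(225, 180) [483.8 163.8  12.5]
(110, 200) [277.4 119.3  -2.8]
```

View pics/c1.png

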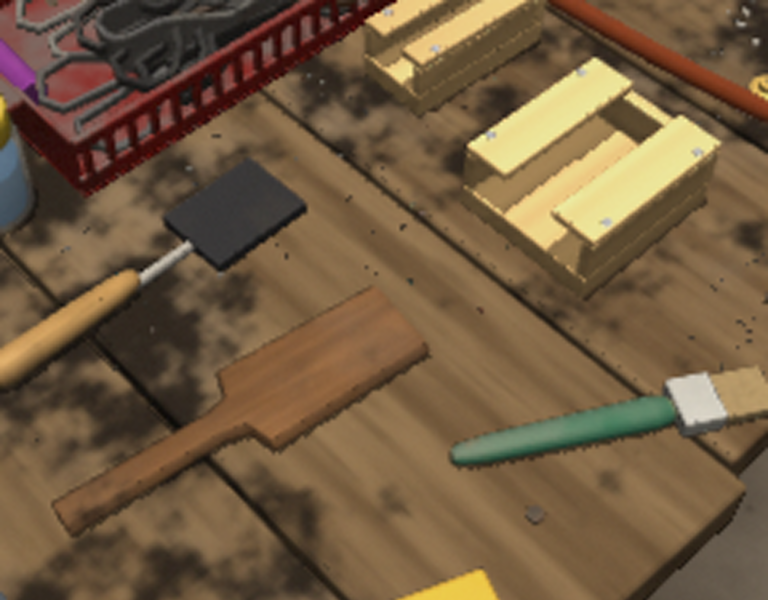

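View pics/c2.png

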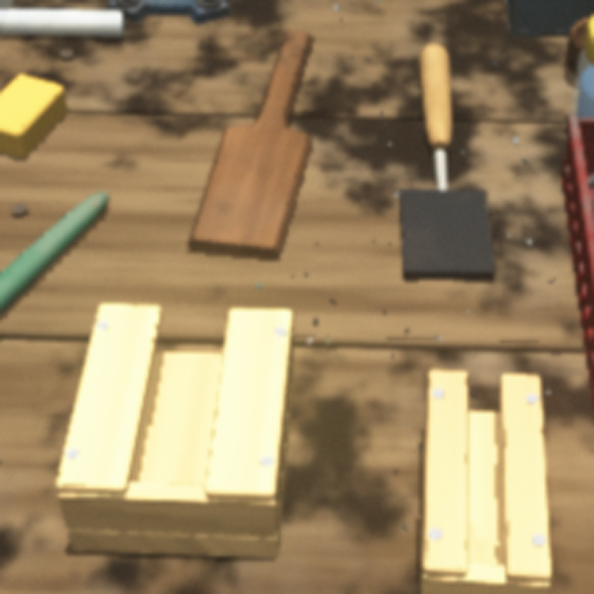

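```bash
python3 - <<'E'
from h import *
for n in('scene0','side0'):
    d=load(n);P=cloud(d);H=cv2.cvtColor(d['color'],cv2.COLOR_RGB2HSV)
    print(n)
    roi=(P[...,0]>420)&(P[...,0]<540)&(P[...,1]>85)&(P[...,1]<370)
    m=roi&(P[...,2]>7)&(P[...,2]<18)
    nn,l,st,_=cv2.connectedComponentsWithStats(m.astype(np.uint8))
    k=1+np.argmax(st[1:,4]);m=(l==k)
    print('area',st[k])
    uv=np.argwhere(m)[:,::-1]
    W=unproj(d,uv,12.)[:,:2]
    print('z med',np.median(P[m][:,2]),[np.round(np.median(P[m][np.abs(P[m][:,1]-y)<15][:,2]),1) for y in(130,180,230,280,320)])
    r=cv2.minAreaRect(W.astype(np.float32));print('rect',r)
    c=W.mean(0);
    # handle & blade axis: cross-section midpoints
    ax=np.array([0.,1.])
    for it in range(4):
        s=(W-c)@ax; pr=np.array([-ax[1],ax[0]]);t=(W-c)@pr
        mids=[];
        for lo in np.arange(s.min()+8,s.max()-8,6):
            q=t[(s>=lo)&(s<lo+6)]; mids.append((lo+3,(q.min()+q.max())/2,q.max()-q.min()))
        mids=np.array(mids);f=np.polyfit(mids[:,0],mids[:,1],1)
        ax=ax+f[0]*pr;ax/=np.linalg.norm(ax);
    print('axis',ax,'yaw of +y deg',np.degrees(np.arctan2(-ax[0],ax[1])))
    pr=np.array([-ax[1],ax[0]]);s=(W-c)@ax;print('len',np.ptp(s),'tip',c+ax*s.min()+pr*f[1],'centre',c+ax*(s.min()+s.max())/2+pr*f[1],'end',c+ax*s.max()+pr*f[1]); print(mids[:,2].round(0))
    # rest lips
    m=(P[...,0]>370)&(P[...,0]<540)&(P[...,1]>-150)&(P[...,1]<60)&(P[...,2]>52)&(P[...,2]<68)
    nn,l,st,_=cv2.connectedComponentsWithStats(m.astype(np.uint8))
    allp=[]
    for k in range(1,nn):
        if st[k,4]<150: continue
        uv=np.argwhere(l==k)[:,::-1];z=np.median(P[l==k][:,2]);W=unproj(d,uv,60.)[:,:2]
        allp.append(W);print('lip',st[k,4],z,cv2.minAreaRect(W.astype(np.float32)))
    R=cv2.minAreaRect(np.vstack(allp).astype(np.float32));print('rest',R,cv2.boxPoints(R).round(1).tolist())
    # floor
    m=(P[...,0]>390)&(P[...,0]<530)&(P[...,1]>-110)&(P[...,1]<30)&(P[...,2]>12)&(P[...,2]<28)
    print('floor z',np.median(P[m][:,2]),m.sum())
    m=(P[...,0]>540)&(P[...,0]<640)&(P[...,1]>50)&(P[...,1]<370)&(P[...,2]>5)&(P[...,2]<40)
    print('graph',P[m].min(0),P[m].max(0))
E
```

```text
scene0
area [ 176  219  118   78 2380]
z med 11.626067166856203 [np.float64(11.7), np.float64(11.9), np.float64(11.5), np.float64(11.3), np.float64(11.3)]
rect ((483.4638366699219, 234.6077880859375), (245.28192138671875, 65.81422424316406), 82.06303405761719)
axis [0.12091317 0.99266309] yaw of +y deg -6.944807020131145
len 245.39721016159137 tip [468.51544031 112.89203534] centre [483.35131737 234.69041152] end [498.18719442 356.4887877 ]
[61. 62. 62. 63. 61. 61. 61. 63. 62. 65. 63. 63. 63. 64. 64. 65. 65. 65.
 64. 53. 28. 24. 22. 21. 23. 22. 23. 22. 21. 24. 22. 24. 22. 23. 23. 23.
 23. 24. 23.]
lip 794 59.523450592548784 ((488.8800048828125, -49.73609161376953), (132.51138305664062, 52.38877868652344), 89.23531341552734)
lip 887 59.494251150224386 ((428.92095947265625, -48.36077117919922), (56.45361328125, 133.24903869628906), 0.40181460976600647)
rest ((457.90728759765625, -49.06889343261719), (133.01893615722656, 114.34649658203125), 89.23531341552734) [[399.8999938964844, -114.80000305175781], [514.2000122070312, -116.30000305175781], [516.0, 16.700000762939453], [401.600006103
[... 689 characters left out ...]
9. 18. 21. 21. 22. 21. 17. 22. 22. 19. 19. 21.
 19. 22. 22.]
lip 1769 58.70681351991772 ((423.90252685546875, -57.061256408691406), (131.01412963867188, 36.825443267822266), 89.23738098144531)
lip 1759 58.70237074145014 ((498.9866027832031, -58.50825500488281), (131.65237426757812, 37.45191192626953), 88.55925750732422)
rest ((461.28411865234375, -57.84980773925781), (131.7061309814453, 111.59841918945312), 89.22740936279297) [[404.6000061035156, -122.9000015258789], [516.2000122070312, -124.4000015258789], [518.0, 7.199999809265137], [406.3999938964844, 8.699999809265137]]
floor z 18.759196117042862 1354
graph [582.11034885  90.648372     5.06287728] [639.99321788 331.74279413  22.76263949]
```

Request:
apply_moves:
  plan: [-1,0.035,0.138,0.03,10,-1,0.07,0.277,0.06,19,-1,0.07,0.277,0.06,19,-1,0.07,0.277,0.06,19,-1,0.07,0.277,0.06,19,-1,0.07,0.277,0.06,19,-1,0.07,0.277,0.06,19,-1,0.07,0.277,0.06,19]

```text
clock: 0.77
position: [348.9, -278.5, 293.3]
ee_rot: [-0.389, 0.921, -0.001, 0.002]
contact_force: [-0.8, -0.2, -0.3]
gripper_width: 85.1
```

Request:
apply_moves:
  plan: [-1,0.07,0.277,0,19,-1,0.07,0.277,0,19,-1,0.07,0.277,0,19,-1,0.07,0.277,0,19,-1,0.07,0.277,0,19,-1,0.07,0.277,0,19,-1,0.07,0.277,0,19,-1,0.07,0.277,0,19]

```text
clock: 1.43
position: [418.6, -1.7, 291.0]
ee_rot: [-0.535, 0.845, 0.0, 0.0]
contact_force: [0.1, 0.2, -0.1]
gripper_width: 85.4
```

Request:
apply_moves:
  plan: [-1,0.07,0.27,0,19,-1,0.07,0.27,0,19,-1,0.07,0.27,0,19,-1,0.07,0.27,0,19,-1,0.07,0.27,0,19,-1,0.07,0.27,0,19,-1,0.07,0.27,0,19,-1,0.07,0.27,0,19]

```text
clock: 2.1
position: [488.5, 268.1, 289.3]
ee_rot: [-0.666, 0.746, 0.0, -0.001]
contact_force: [0.8, -0.4, -0.9]
gripper_width: 85.0
```

```bash
cat >> h.py <<'E'
from scipy.spatial.transform import Rotation as Ro
def wrist(n):
    s=arm.read_state();im=arm.get_image('wrist')
    T=np.eye(4);T[:3,:3]=Ro.from_quat(s['ee_rot']).as_matrix();T[:3,3]=s['position']
    im['camera_from_world']=np.linalg.inv(T@im['mount']);save(n,im);np.savez('pics/%s.npz'%n,**im)
    R=T[:3,:3];print(s['clock'],s['position'],'tooly',R[:,1],'yaw jaw',np.degrees(np.arctan2(R[1,1],R[0,1])),s['joints'],s['contact_force'],s['gripper_width'])
    return im
E
python3 -c "
from h import *
wrist('w1')"
```

```text
2.1 [488.4569169  268.10660962 289.27307064] tooly [-0.99365364  0.11247737  0.00112901] yaw jaw 173.54185069854364 [ 7.92733119e-01  2.33761354e-01 -6.24580418e-02 -2.42342502e-04
 -1.27611027e+00 -9.05377924e-01] [ 0.79076951 -0.3580978  -0.88182736] 84.97078824401085
```

View pics/w1.png

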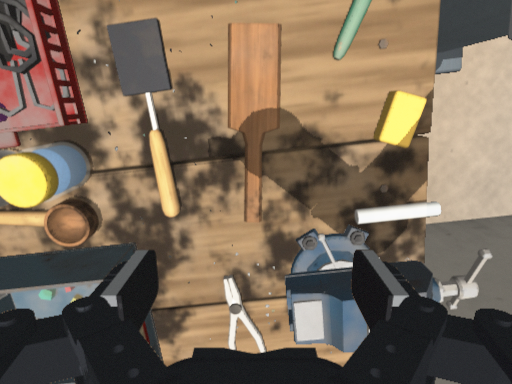

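```bash
cat >> h.py <<'E'
def paddle(d,zt=12.,lo=7,hi=18,box=(420,550,85,380)):
    P=cloud(d)
    m=(P[...,0]>box[0])&(P[...,0]<box[1])&(P[...,1]>box[2])&(P[...,1]<box[3])&(P[...,2]>lo)&(P[...,2]<hi)
    nn,l,st,_=cv2.connectedComponentsWithStats(m.astype(np.uint8))
    k=1+np.argmax(st[1:,4]);m=(l==k);uv=np.argwhere(m)[:,::-1];W=unproj(d,uv,zt)[:,:2]
    c=W.mean(0);ax=np.array([0.,1.])
    for it in range(4):
        s=(W-c)@ax;pr=np.array([-ax[1],ax[0]]);t=(W-c)@pr;mids=[]
        for a in np.arange(s.min()+8,s.max()-8,6):
            q=t[(s>=a)&(s<a+6)]
            if len(q)>2: mids.append((a+3,(q.min()+q.max())/2,q.max()-q.min()))
        mids=np.array(mids);f=np.polyfit(mids[:,0],mids[:,1],1);ax=ax+f[0]*pr;ax/=np.linalg.norm(ax)
    pr=np.array([-ax[1],ax[0]]);s=(W-c)@ax
    print('paddle z',np.median(P[m][:,2]),'yaw',np.degrees(np.arctan2(-ax[0],ax[1])),'len',np.ptp(s),'tip',c+ax*s.min()+pr*f[1],'end',c+ax*s.max()+pr*f[1],'grasp',c+ax*(s.min()+157)+pr*f[1],'w',mids[:,2].round())
    return m
E
python3 - <<'E'
from h import *
d=load('w1');m=paddle(d)
a=load('scene0');b=load('side0')
# two-view heights: blade tip corners
print(d['mount'].round(3))
def proj(im,X):
    T=im['camera_from_world'];p=T[:3,:3]@X+T[:3,3];p=im['camera_matrix']@p;return p[:2]/p[2]
from itertools import product
P=cloud(d);print('table',np.median(P[240:270,190:240].reshape(-1,3),0))
E
```

```text
paddle z 12.15469875213459 yaw -7.068274726042282 len 245.1171462911426 tip [470.15500286 111.82503195] end [500.31715628 355.07934313] grasp [489.4741658 267.6318673] w [61. 61. 61. 61. 62. 62. 62. 63. 63. 62. 62. 62. 63. 63. 63. 63. 64. 64.
 64. 39. 25. 23. 20. 21. 21. 21. 21. 21. 21. 21. 21. 21. 23. 23. 23. 23.
 23. 23. 23.]
[[  -0.      -0.96    -0.279   70.72 ]
 [   1.      -0.      -0.       0.343]
 [   0.      -0.279    0.96  -142.886]
 [   0.       0.       0.       1.   ]]
table [5.60838142e+02 4.02855461e+02 1.99514017e-01]
```

Request:
apply_moves:
  plan: [-0.3,0,0,-0.04,-0.6,-0.3,0,0,-0.08,-0.6,-0.3,0,0,-0.12,-0.6,-0.3,0,0,-0.16,-0.6,-0.3,0,0,-0.2,-0.6,-0.3,0,0,-0.22,-0.6,-0.3,0,0,-0.22,-0.6,-0.3,0,0,-0.22,-0.6]

```text
clock: 2.82
position: [487.3, 262.6, 71.0]
ee_rot: [-0.661, 0.751, -0.0, -0.001]
contact_force: [-0.1, -0.2, 0.9]
gripper_width: 55.6
```

```bash
python3 -c "
from h import *
wrist('w2')"
```

```text
2.8167 [487.32514338 262.60996698  70.97131729] tooly [-0.99191376  0.12690913  0.00107789] yaw jaw 172.70897646682383 [ 7.87360664e-01  4.35590215e-01 -3.69777193e-01  6.67594289e-04
 -7.67797955e-01 -9.15092711e-01] [-0.05441471 -0.18596753  0.90630656] 55.58466686384284
```

View pics/w2.png

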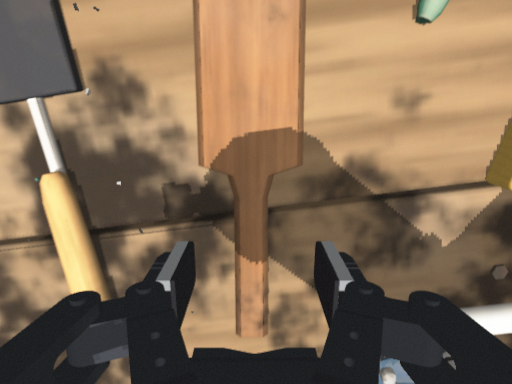

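Request:
apply_moves:
  plan: [-0.3,0.001,0.004,-0.03,0.2,-0.3,0.001,0.004,-0.05,0.2,-0.3,0.001,0.004,-0.06,0.2,-0.3,0.001,0.004,-0.067,0.2,-0.3,0.001,0.004,-0.067,0.2,-0.3,0.001,0.004,-0.067,0.2]

```text
clock: 3.37
position: [489.2, 268.5, 5.6]
ee_rot: [-0.662, 0.749, -0.0, 0.001]
contact_force: [0.8, 0.9, -0.8]
gripper_width: 55.9
```

Request:
apply_moves:
  plan: [0.5,0,0,0,0,1,0,0,0,0,1,0,0,0,0,1,0,0,0,0,1,0,0,0,0,1,0,0,0,0,1,0,0,0,0,1,0,0,0,0]

```text
clock: 4.03
position: [489.2, 268.6, 5.9]
ee_rot: [-0.662, 0.749, -0.0, 0.001]
contact_force: [-0.4, -0.1, 5.0]
gripper_width: 21.7
```

Request:
apply_moves:
  plan: [1,0,0,0.01,0,1,0,0,0.03,0,1,0,0,0.05,0,1,0,0,0.07,0,1,0,0,0.08,3,1,0,0,0.08,6,1,0,0,0.08,6,1,0,0,0.08,6]

```text
clock: 4.7
position: [488.0, 267.7, 84.6]
ee_rot: [-0.7, 0.714, 0.0, 0.0]
contact_force: [-0.4, -0.4, -1.3]
gripper_width: 21.5
```

```bash
python3 - <<'E'
from h import *
wrist('w3')
for n in('scene','side'):
    d=arm.get_image(n);save(n+'1',d);np.savez('pics/%s1.npz'%n,**d)
    P=cloud(d)
    m=(P[...,0]>415)&(P[...,0]<540)&(P[...,1]>85)&(P[...,1]<230)&(P[...,2]>65)&(P[...,2]<130)
    q=P[m];A=np.c_[q[:,0],q[:,1],np.ones(len(q))];c=np.linalg.lstsq(A,q[:,2],rcond=None)[0];print(n,m.sum(),'plane slopes',c[:2],'z at 475,120 and 490,268',c@[475,120,1],c@[490,268,1])
    zt=c@[475,170,1]
    paddle(d,zt,65,130,(415,540,80,235))
E
```

```text
4.7 [488.01647338 267.74563992  84.64776324] tooly [-9.99797879e-01  2.01033524e-02  2.38219860e-04] yaw jaw 178.84808512162067 [ 7.92775956e-01  4.20658130e-01 -3.50060256e-01 -4.98810480e-04
 -8.00046480e-01 -8.12533193e-01] [-0.42712637 -0.36341832 -1.2770474 ] 21.52937840423153
scene 1264 plane slopes [0.05007642 0.02656177] z at 475,120 and 490,268 85.8386885411573 90.52097714856228
paddle z 87.41636090103793 yaw -0.7712171847138637 len 127.30888631254044 tip [474.01420539 111.26639431] end [475.72776679 238.56374794] grasp [476.1274054  268.25217196] w [42. 44. 44. 45. 46. 45. 47. 48. 48. 49. 50. 51. 52. 51. 52. 52. 53. 52.
 19.]
side 1761 plane slopes [-0.00954573  0.04736432] z at 475,120 and 490,268 83.50496251422884 90.371695570892
paddle z 86.0355433026891 yaw -0.34280067510803786 len 146.0577122329787 tip [487.46239455  95.54839016] end [488.33625269 241.60348824] grasp [488.40172001 252.54558016] w [60. 61. 62. 61. 62. 62. 62. 63. 63. 61. 63. 64. 62. 62. 64. 65. 63. 64.
 64. 65. 65. 57.]
```

View pics/scene1.png

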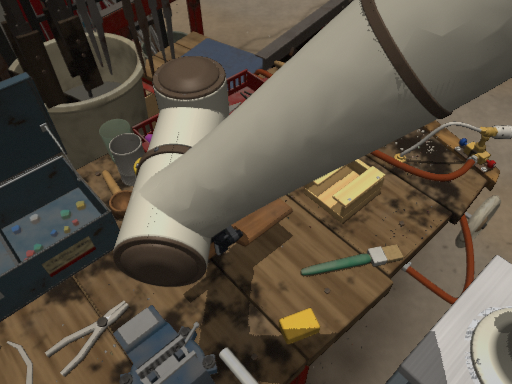

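View pics/w3.png

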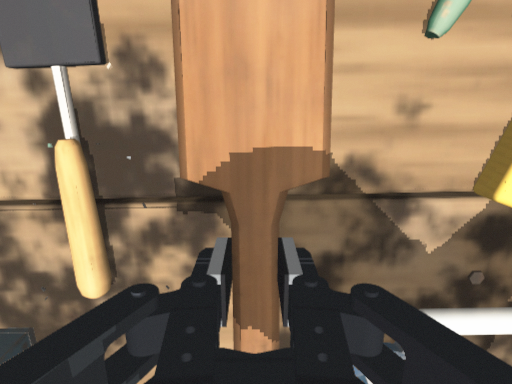

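Request:
apply_moves:
  plan: [1,-0.01,-0.02,0,0,1,-0.02,-0.04,0,0,1,-0.027,-0.05,0,0,1,-0.027,-0.055,0,0,1,-0.027,-0.055,0,0,1,-0.027,-0.055,0,0]

```text
clock: 5.35
position: [462.2, 213.5, 84.5]
ee_rot: [-0.701, 0.714, -0.0, 0.001]
contact_force: [0.2, 0.2, -1.0]
gripper_width: 21.3
```

```bash
python3 - <<'E'
from h import *
wrist('w4')
for n in('scene','side'):
    d=arm.get_image(n);save(n+'2',d);np.savez('pics/%s2.npz'%n,**d)
E
```

```text
5.35 [462.18126292 213.45664317  84.46967915] tooly [-0.99982685  0.01858069 -0.00100966] yaw jaw 178.9353429491643 [ 7.52144505e-01  3.53077263e-01 -4.67397635e-01  4.62154821e-04
 -7.49219758e-01 -7.71064228e-01] [ 0.23138858  0.20755206 -0.97106945] 21.27887301113006
```

View pics/w4.png

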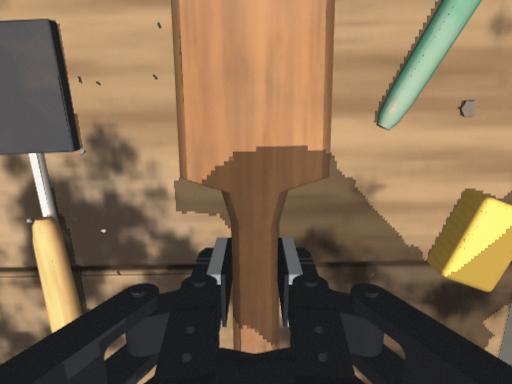

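View pics/side2.png

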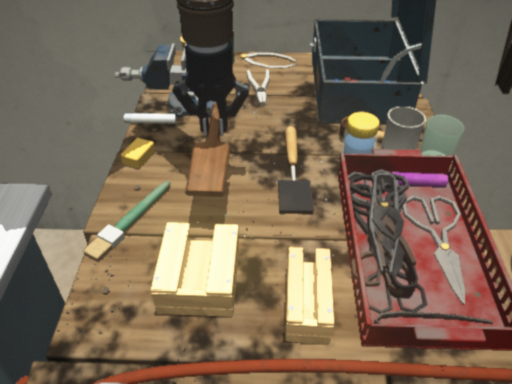

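```bash
cat >> h.py <<'E'
def held(d,box,zlo,zhi):
    P=cloud(d)
    m=(P[...,0]>box[0])&(P[...,0]<box[1])&(P[...,1]>box[2])&(P[...,1]<box[3])&(P[...,2]>zlo)&(P[...,2]<zhi)
    for i in range(6):
        q=P[m];A=np.c_[q[:,:2],np.ones(len(q))];c=np.linalg.lstsq(A,q[:,2],rcond=None)[0]
        r=P[...,2]-(P[...,0]*c[0]+P[...,1]*c[1]+c[2])
        m=(P[...,0]>box[0])&(P[...,0]<box[1])&(P[...,1]>box[2])&(P[...,1]<box[3])&(abs(r)<3)
    q=P[m];ys=[];
    for y in np.arange(q[:,1].min()+6,q[:,1].max()-6,6):
        x=q[(q[:,1]>=y)&(q[:,1]<y+6)][:,0]
        if len(x)>5: ys.append((y+3,(x.min()+x.max())/2,np.ptp(x)))
    ys=np.array(ys);k=ys[:,2]>52;f=np.polyfit(ys[k,0],ys[k,1],1);yt=q[:,1].min()
    print('slopes',c[:2],'tip',np.polyval(f,yt),yt,'ztop tip',c@[np.polyval(f,yt),yt,1],'yaw',-np.degrees(f[0]),'widths',ys[:,2].round())
E
python3 - <<'E'
from h import *
for n in('side2','scene2'):
    d=load(n); print(n);held(d,(400,520,30,185),60,110)
d=load('side2');P=cloud(d)
m=(P[...,0]>390)&(P[...,0]<540)&(P[...,1]>-140)&(P[...,1]<50)&(abs(P[...,2]-58.7)<2.5)
q=P[m];R=cv2.minAreaRect(q[:,:2].astype(np.float32));print(R,cv2.boxPoints(R))
E
```

```text
side2
slopes [-0.00973667  0.02764603] tip 462.0470797577341 53.73693817721395 ztop tip 84.87676649183749 yaw -0.08562693082532823 widths [60. 60. 60. 59. 61. 60. 61. 62. 60. 59. 61. 61. 60. 60. 61. 63. 61. 61.
 65. 59.]
scene2Traceback (most recent call last):
  File "<stdin>", line 3, in <module>
  File "h.py", line 56, in held
    ys=np.array(ys);k=ys[:,2]>52;f=np.polyfit(ys[k,0],ys[k,1],1);yt=q[:,1].min()
                                   ~~~~~~~~~~^^^^^^^^^^^^^^^^^^^
    raise TypeError("expected non-empty vector for x")
TypeError: expected non-empty vector for x
```

```bash
python3 - <<'E'
from h import *
d=load('side2')
P=cloud(d)
m=(P[...,0]>390)&(P[...,0]<540)&(P[...,1]>-140)&(P[...,1]<50)&(abs(P[...,2]-58.7)<2.)
q=P[m];R=cv2.minAreaRect(q[:,:2].astype(np.float32));print(R,cv2.boxPoints(R).tolist())
E
```

```text
((460.64178466796875, -54.35606384277344), (130.18905639648438, 112.00960540771484), 89.27812194824219) [[403.8213195800781, -118.73983764648438], [515.822021484375, -120.15101623535156], [517.4622802734375, 10.0277099609375], [405.4615478515625, 11.438888549804688]]
```

Request:
apply_moves:
  plan: [1,0,0,-0.02,0,1,0,0,-0.035,0,1,0,0,-0.041,0,1,0,0,-0.041,0,1,0,-0.01,-0.041,0,1,0,-0.02,-0.041,0,1,0,-0.03,-0.041,0,1,0,-0.03,-0.041,0]

```text
clock: 6.17
position: [460.9, 180.8, 43.8]
ee_rot: [-0.7, 0.714, 0.0, -0.0]
contact_force: [-0.0, 0.4, -1.7]
gripper_width: 21.2
```

```bash
python3 - <<'E'
from h import *
for n in('scene','side'):
    d=arm.get_image(n);save(n+'3',d);np.savez('pics/%s3.npz'%n,**d)
    b=d['color'][110:330,130:350] if n=='side' else d['color'][130:320,200:420]
    cv2.imwrite('pics/c_%s3.png'%n,cv2.resize(b,None,fx=2.7,fy=2.7)[:600,:,::-1])
d=load('side3');held(d,(400,520,15,185),32,60)
E
```

```text
slopes [-0.00305287  0.02652344] tip 460.21309242667786 21.2894994757861 ztop tip 44.50519125681196 yaw -0.6690350045123831 widths [60. 60. 61. 61. 60. 61. 60. 62. 62. 63. 63. 61. 64. 63. 62. 65. 62. 64.
 63. 53. 30. 22. 18. 34. 42. 20.]
```

View pics/c_side3.png

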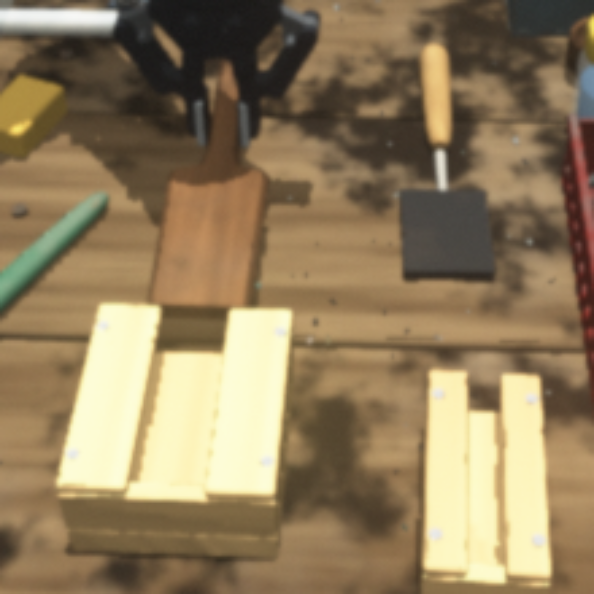

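View pics/c_scene3.png

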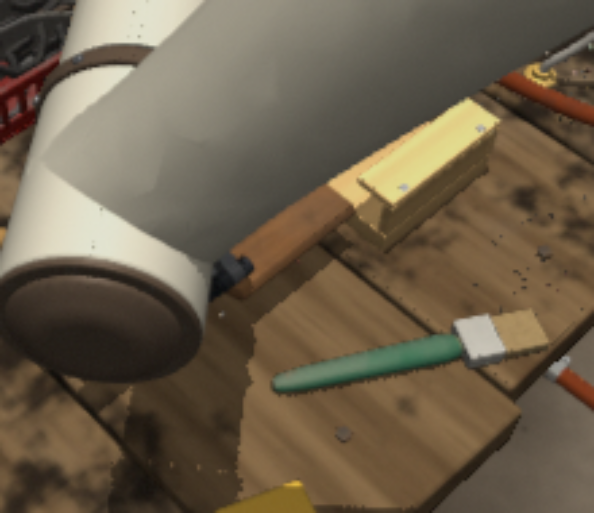

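Request:
apply_moves:
  plan: [1,0,0,-0.004,0,1,0,-0.01,-0.004,0,1,0,-0.02,-0.004,0,1,0,-0.03,-0.004,0,1,0,-0.04,-0.004,0,1,0,-0.05,-0.004,0,1,0,-0.06,-0.004,0,1,0,-0.06,-0.004,0]

```text
clock: 6.93
position: [460.7, 120.8, 39.2]
ee_rot: [-0.7, 0.714, 0.0, -0.001]
contact_force: [0.6, 0.3, -1.2]
gripper_width: 21.3
```

```bash
python3 - <<'E'
from h import *
for n in('side',):
    d=arm.get_image(n);save(n+'4',d);np.savez('pics/%s4.npz'%n,**d)
    b=d['color'][110:330,130:350]
    cv2.imwrite('pics/c_%s4.png'%n,cv2.resize(b,None,fx=2.7,fy=2.7)[:600,:,::-1])
E
```

```text
(no output)
```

View pics/c_side4.png

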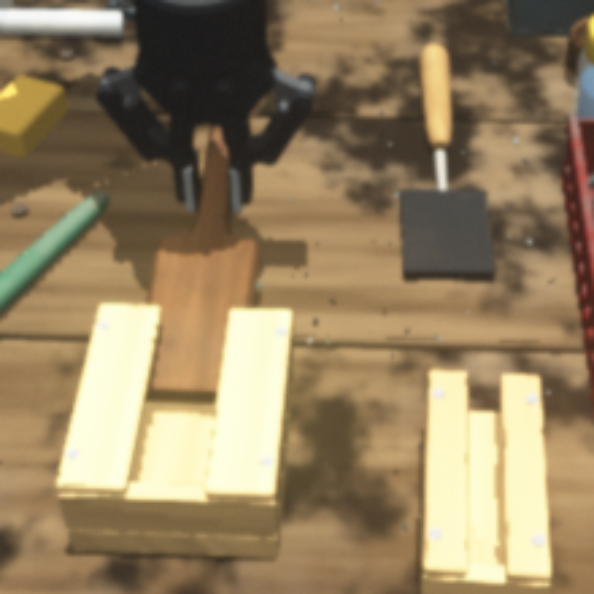

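Request:
apply_moves:
  plan: [1,0,-0.01,0,0,1,0,-0.02,0,0,1,0,-0.03,0,0,1,0,-0.04,0,0,1,0,-0.05,0,0,1,0,-0.058,0,0,1,0,-0.061,0,0,1,0,-0.061,0,0]

```text
clock: 7.65
position: [461.3, 61.0, 39.3]
ee_rot: [-0.7, 0.714, 0.0, -0.0]
contact_force: [-0.8, -0.3, -1.1]
gripper_width: 21.5
```

Request:
apply_moves:
  plan: [1,0,0,-0.005,0,1,0,0,-0.008,0,1,0,0,-0.01,0,1,0,0,-0.012,0,1,0,0,-0.012,0]

```text
clock: 8.07
position: [461.2, 62.2, 26.8]
ee_rot: [-0.701, 0.713, 0.0, -0.0]
contact_force: [0.0, 0.8, -1.5]
gripper_width: 21.9
```

```bash
python3 - <<'E'
from h import *
for n in('side','scene'):
    d=arm.get_image(n);save(n+'5',d);np.savez('pics/%s5.npz'%n,**d)
    P=cloud(d)
    H=cv2.cvtColor(d['color'],cv2.COLOR_RGB2HSV)
    b=d['color'][110:330,130:350]
    if n=='side':
        cv2.imwrite('pics/c_%s5.png'%n,cv2.resize(b,None,fx=2.7,fy=2.7)[:600,:,::-1])
        for v in range(200,300,4): print(v,P[v,197].round(1),d['color'][v,197])
E
```

```text
200 [448.6  56.   64. ] [72 70 61]
204 [448.7  51.5  59.3] [87 86 77]
208 [448.2  50.6  51.1] [97 97 88]
212 [447.2  51.6  40.7] [102 102  91]
216 [446.2  52.9  29.9] [106 103  89]
220 [441.3  73.8  -1.9] [105  87  56]
224 [4.428e+02 6.230e+01 2.000e-01] [107  88  56]
228 [449.8  24.   31.9] [120  94  58]
232 [450.7  16.1  31. ] [121  95  59]
236 [451.8   6.9  31.8] [191 143  90]
240 [452.9  -1.8  32.1] [192 145  94]
244 [453.6  -8.9  30.8] [187 144  95]
248 [454.6 -17.2  30.9] [188 146  95]
252 [455.8 -26.7  32.6] [201 154  99]
256 [456.2 -31.8  29.2] [208 159 103]
260 [457.4 -41.   31. ] [210 161 107]
264 [458.4 -49.   31.4] [208 161 107]
268 [459.1 -55.7  30.2] [201 156 106]
272 [460.1 -64.   31.3] [195 153 105]
276 [460.9 -70.7  30.5] [193 150 101]
280 [461.9 -78.8  31.7] [199 152 103]
284 [462.5 -84.6  29.9] [200 152 102]
288 [ 558.7 -509.3  614. ] [217 176 119]
292 [ 467.3 -112.6   49.8] [254 252 212]
296 [ 467.7 -117.7   47.6] [147 122  80]
```

View pics/c_side5.png

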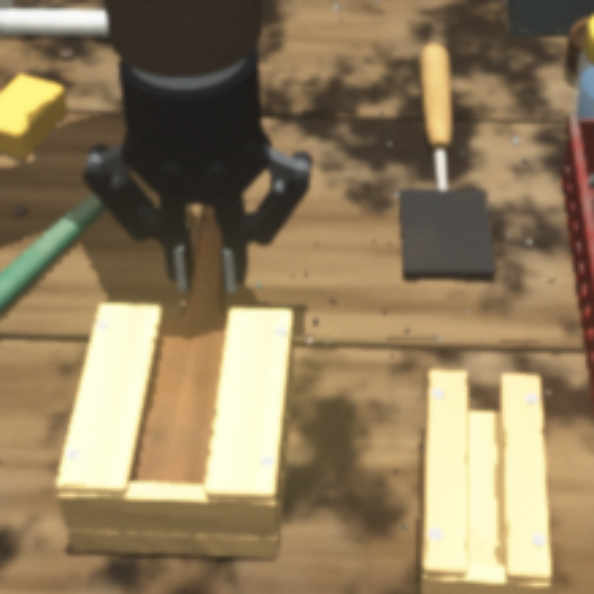

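Request:
apply_moves:
  plan: [1,0,-0.003,0,0,1,0,-0.004,-0.001,0,1,0,-0.004,-0.001,0,0,0,-0.004,-0.001,0,-0.3,0,-0.004,-0.001,0,-0.3,0,-0.004,-0.001,0,-0.3,0,-0.004,-0.001,0,-0.3,0,-0.004,-0.001,0]

```text
clock: 8.83
position: [461.4, 58.0, 26.4]
ee_rot: [-0.701, 0.714, -0.0, 0.0]
contact_force: [-1.0, 0.1, 0.3]
gripper_width: 55.6
```

Request:
apply_moves:
  plan: [-0.3,0,0,0.01,0,-0.3,0,0,0.03,0,-0.3,0,0,0.06,0,-0.3,0,0,0.1,0,-0.3,0,0.03,0.14,0,-0.3,0,0.06,0.16,0,-0.3,0,0.1,0.16,0,-0.3,0,0.1,0.16,0]

```text
clock: 9.5
position: [463.3, 163.6, 189.1]
ee_rot: [-0.702, 0.712, -0.001, 0.004]
contact_force: [0.7, -1.2, -0.9]
gripper_width: 55.5
```

```bash
python3 - <<'E'
from h import *
wrist('w6')
for n in('side','scene'):
    d=arm.get_image(n);save(n+'6',d);np.savez('pics/%s6.npz'%n,**d);P=cloud(d)
    m=(P[...,0]>435)&(P[...,0]<490)&(P[...,1]>-80)&(P[...,1]<150)&(P[...,2]>24)&(P[...,2]<42)
    q=P[m]
    for y in range(-80,150,20):
        r=q[(q[:,1]>=y)&(q[:,1]<y+20)]
        if len(r)>5: print(n,y,len(r),np.median(r[:,2]).round(1),r[:,0].min().round(1),r[:,0].max().round(1))
    print('end y',q[:,1].max())
    g=(P[...,0]>540)&(P[...,0]<640)&(P[...,1]>50)&(P[...,1]<370)&(P[...,2]>5)&(P[...,2]<40);print(P[g].min(0),P[g].max(0))
d=load('side6');cv2.imwrite('pics/c_side6.png',cv2.resize(d['color'][110:330,130:350],None,fx=2.7,fy=2.7)[:600,:,::-1])
E
```

```text
9.5 [463.28949191 163.58009781 189.0990665 ] tooly [-0.99988749  0.0133321  -0.00687497] yaw jaw 179.2360862727247 [ 6.70942333e-01  1.91311156e-01 -3.81089294e-01  4.68226906e-04
 -9.89842894e-01 -6.84512899e-01] [ 0.68269215 -1.24589308 -0.94118272] 55.507542554785466
side -80 290 30.9 435.8 476.2
side -60 284 30.8 435.9 476.5
side -40 266 30.7 436.2 476.9
side -20 249 30.8 436.2 476.9
side 0 235 30.8 437.3 476.9
side 20 141 30.6 438.7 476.1
side 40 117 30.5 450.5 472.8
side 60 115 30.0 450.8 473.2
side 80 108 30.4 450.7 473.6
side 100 110 30.2 450.7 474.0
side 120 100 30.1 450.0 474.3
side 140 21 30.2 451.5 473.5
end y 147.37812882473008
[582.07669437  90.71682152   5.02343783] [639.9926957  331.16448503  23.25029047]
scene -80 106 31.6 452.6 489.3
scene -60 110 31.7 453.6 490.0
scene -40 117 31.8 453.6 489.4
scene -20 131 31.7 435.8 489.9
scene 0 189 31.7 435.2 489.3
scene 20 144 31.1 435.1 488.6
scene 40 87 30.9 449.2 472.1
scene 60 91 31.0 449.4 472.2
scene 80 96 30.8 449.5 473.0
scene 100 98 31.0 449.6 472.7
scene 120 105 30.8 449.1 474.3
scene 140 50 30.0 449.3 475.0
end y 146.83661519820234
[579.51899457  94.0523385    5.05182818] [639.85266375 334.11715773  25.05444201]
```

View pics/c_side6.png

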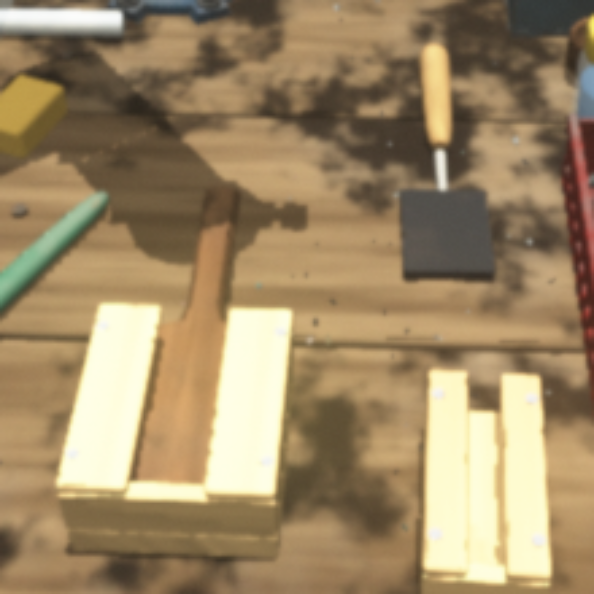

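View pics/w6.png

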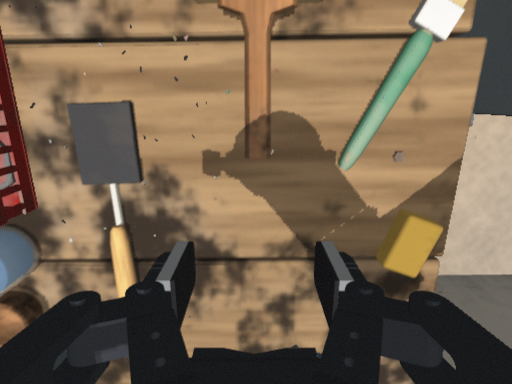

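Request:
apply_moves:
  plan: [-0.3,0,0,0,0,-0.3,0,0,0,0,-0.3,0,0,0,0]

```text
clock: 9.9
position: [461.2, 156.9, 185.9]
ee_rot: [-0.7, 0.714, 0.0, -0.001]
contact_force: [0.4, 0.5, -0.3]
gripper_width: 55.1
```

```bash
python3 -c "
from h import *
print(arm.job_done())"
```

```text
the job is handed in; nothing more can be done
None
```

The wooden paddle is in the wider rest's slot, blade first and flat. I gripped it by the handle, turned it about 6°, slid it in, set it on the slot floor, released it, and backed the arm clear. I handed the job in at about 10 s of the 40 s allowed; it reported no verdict.

**Last checks (after release, side and scene views):**
- **Depth:** the blade end is about 107–115 mm in from the mouth (80–125 mm required). I worked this out from the handle end and the paddle's length, because the back of the rest hides the tip itself.
- **Fit:** the paddle's top is level at about 31 mm. It runs near the slot's middle line, within about 1–2° of it.
- **Clearance:** the gripper was open and well above the paddle. The highest force I read after a move was about 5 N, when gripping.
- **Graphite paddle:** it has not moved, within about 1 mm.

**Disagreements:**
- The scene and side cameras differed by about 4–9 mm in position, so I worked from relative measurements within one view.
- The gripper read 21–22 mm across the handle, where the text gives 28 mm. The grip held, and the blade sagged only about 2° while carried.

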